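# Queue wheels for the assembly jig by diameter

## Task

The four rubber-tyred wheels go onto the grey assembly jig next. Line them up on the four round rests of the feed bar in order of outside diameter, the largest on the rest nearest the jig and the smallest on the rest farthest from it, each lying flat and centred on its rest. Leave the primer bottle standing where it is.

Things in the scene. Friction and masses are not known exactly. Their poses are not given: they have to be found in the camera images.
- wheel62_mid (a point): largest of four loose wheels: black rubber tyre, aluminium rim, three spokes and a hub; outside diameter 62 mm, 34 mm tall, lying flat on the bench (axis upright). Point: its centre, half-way up (17 mm above its underside); z is the wheel's axis. Top and bottom are alike. Mass about 180 g
- wheel52_mid (a point): second largest of four loose wheels: black rubber tyre, aluminium rim, three spokes and a hub; outside diameter 52 mm, 40 mm tall, lying flat on the bench (axis upright). Point: its centre, half-way up (20 mm above its underside); z is the wheel's axis. Top and bottom are alike. Mass about 140 g
- wheel42_mid (a point): third largest of four loose wheels: black rubber tyre, aluminium rim, three spokes and a hub; outside diameter 42 mm, 36 mm tall, lying flat on the bench (axis upright). Point: its centre, half-way up (18 mm above its underside); z is the wheel's axis. Top and bottom are alike. Mass about 90 g
- wheel32_mid (a point): smallest (in diameter, though the tallest) of four loose wheels: black rubber tyre, aluminium rim, three spokes and a hub; outside diameter 32 mm, 44 mm tall, lying flat on the bench (axis upright). Point: its centre, half-way up (22 mm above its underside); z is the wheel's axis. Top and bottom are alike. Mass about 60 g
- rest_a_top (a point): one of four identical round aluminium rests, 70 mm across and 4 mm thick, with a scribed circle and a centre dot, fixed in a row 92 mm apart along the dark feed bar (78 x 372 mm, 12 mm tall), so that their tops are 16 mm above the bench. This is the one at the robot's left (+y) end. Point: centre of its top face; its y axis runs along the bar
- rest_b_top (a point): one of four identical round aluminium rests, 70 mm across and 4 mm thick, with a scribed circle and a centre dot, fixed in a row 92 mm apart along the dark feed bar (78 x 372 mm, 12 mm tall), so that their tops are 16 mm above the bench. Second from the robot's left. Point: centre of its top face; its y axis runs along the bar
- rest_c_top (a point): one of four identical round aluminium rests, 70 mm across and 4 mm thick, with a scribed circle and a centre dot, fixed in a row 92 mm apart along the dark feed bar (78 x 372 mm, 12 mm tall), so that their tops are 16 mm above the bench. Third from the robot's left. Point: centre of its top face; its y axis runs along the bar
- rest_d_top (a point): one of four identical round aluminium rests, 70 mm across and 4 mm thick, with a scribed circle and a centre dot, fixed in a row 92 mm apart along the dark feed bar (78 x 372 mm, 12 mm tall), so that their tops are 16 mm above the bench. This is the one at the robot's right (-y) end. Point: centre of its top face; its y axis runs along the bar
- jig: assembly jig, fixed: low grey block 80 x 80 mm, 30 mm tall, with a round steel seat on it and an upright steel pin in the middle (70 mm tall in all). It stands beyond one end of the feed bar, to the left (+y) or to the right (-y); a small open yellow bin stands beyond the other end. Origin: centre of its underside
- primer_mid (a point): upright grey primer bottle with a black cap, 38 mm diameter, 85 mm tall, loose, standing somewhere among the wheels; not to be moved. Point: its centre, half-way up
Things that resemble listed ones, but are neither listed nor needed, are in the scene too. Leave any blue or green look-alike of the part that bears wheel62_mid alone.

How it is judged:
By the outcome, as a careful person would: the job done as asked, in the order asked, and still so for the second after the job is handed in, with the robot touching nothing.
It also fails if it takes over 120 s, if anything falls off the work surface, if the arm or the gripper's body presses on something with over 40 N, if the wrist force passes 120 N, or if a joint passes its speed limit or range.

## Robot

A 7-joint arm with a two-finger parallel gripper is mounted at the origin on the work surface. World frame = base frame: x ahead of the robot, y to its left, z up, the work surface at z = 0. Lengths are in m, angles in rad, forces in N, time in s.
With the tool pointing down it reaches from about 0.4 to 0.9 m from the base axis. Payload 5.5 kg.
Tool frame: the origin (TCP) lies at the very end of the fingers, on their centre line; the grasp point (between the pads) lies bot.tcp_to_grasp behind it (bot.tcp_to_grasp is the distance from the TCP to the grasp point, in m); z points along the fingers, x is the direction in which the jaws open and shut, and the axes are right-handed (so a half turn about z gives the same grasp; the last joint's range is limited). The gripper opens to 85 mm and grips with 20 to 120 N. Pads are 22 mm wide; open, the fingers measure 114 mm over their backs; the gripper's body (76 mm by 85 mm) begins 54 mm behind the grasp point. The pads swing forward as they close: fully open they stand 13 mm farther back than shut.
Start: joints at [-1.069, 0.501, -0.427, 1.55, 0.221, 1.138, -0.21], TCP at [0.154, 0.632, 0.231] pointing down, gripper open.
Joint ranges: [-2.88, 2.88], [-0.31, 2.03], [-1.54, 1.56], [0.2, 2.42], [-1.41, 4.55], [0.19, 2.02], [-2.57, 2.57]. Speed limits (rad/s): [2.57, 2.57, 3.14, 3.14, 3.14, 3.14, 3.14].

## Interface

Orientations are given as a unit quaternion [x, y, z, w].
In Python, from rig import readout, snapshot, camera_params, bot gives the robot as it stands. The module is installed in compiled form; this text tells all that it offers.
- The arm moves only by the tool move_arm, never from a script. Its arguments are lists of equal length, an entry for each row: "gripper": the opening, from -1 (shut) to 1 (fully open); "delta_pos": the shift along the tool's x, y, z in m, a list of three; "spin": the turn about the tool's z in degrees. In form: {"gripper": [gripper, ...], "delta_pos": [[tx, ty, tz], ...], "spin": [spin, ...]}. A call has 1 to 10 rows; each row is the pose to reach, as a shift and turn from the pose measured when the call began, along the tool's axes at that moment; what a row does not reach only later rows make up. A row lasts 1/10 s, in which the tool goes at most 50 mm and 8.59 degrees, less where a joint would pass 70% of its speed; a pose out of reach is approached as far as the arm can. A call with a gripper value outside its range is refused whole. The fingers move at their own pace and stop on an object; "squeeze" is the grip in N (left out, the last holds). Time passes only in rows, so rows that repeat a pose let the fingers close. It gives the time, the measured TCP pose, the force and the opening at its end, in the units of the state.
- readout.state(): the state, without advancing time (a new reading comes with each control period).
- snapshot(name): name is "side" or "top" or "wrist"; returns the picture (420x560x3 uint8, blue, green, red); there is no depth.
- camera_params(name): a dict with "intrinsics" (3x3 intrinsics, pixels), "rvec" (rotation vector, rad) and "tvec" (3), from world to camera coordinates, as OpenCV has them; the wrist camera has in their place "T_tool_cam" (4x4, takes a point from camera to tool coordinates, whose origin is the TCP and whose axes are the tool frame's). Camera axes: x right, y down, z forward; pixel columns grow to the right and rows downward; lengths in m; the calibration is good to about 2 mm. A picture is of the moment at which its call begins: read the wrist's pose just before it. camera_params takes no time and is no camera call.
- bot.close_job(): hands the job in, once; it reports no verdict.
The state is a dict: "t": time; "joints": joint angles; "qvel": joint speeds; "effort": joint torques, N m; "ee_pos": TCP position; "eef_rot": TCP orientation; "ft_force": force on the tool from outside, world axes, zero at the start; "moment": the same for the moment, N m; "opening": opening from 0.0 (shut) to 1.0 (fully open).
Only numpy, scipy, OpenCV 4.12 (cv2) and the standard library are available. Lean on these libraries where they do the work, as an engineer would, in place of code of your own. Each camera call takes 0.05 s, during which the arm holds its last target.

## Working session

There is one attempt and no reset: what is moved stays moved. The work goes in short steps, Python scripts to look and compute and a tool call to move; the robot and the scene stay as the last step left them, time stands still between calls to the robot, and variables do not carry over. Pictures are saved under pics/ and viewed, and the job is handed in when it is done.

Besides the shell and the picture viewer there is one more tool, called after "Call:" as a command line: name --pt "numbers of a row" for each row, then --argument value for the rest. move_arm: Moves the arm, as the interface text tells. Its arguments: {"type":"object","properties":{"gripper":{"type":"array","items":{"type":"number"}},"delta_pos":{"type":"array","items":{"type":"array","items":{"type":"number"}}},"spin":{"type":"array","items":{"type":"number"}},"squeeze":{"type":"number"}},"required":["gripper","delta_pos","spin"]}

```bash
mkdir -p pics; python3 - <<'E'
from rig import readout, snapshot, camera_params, bot
import cv2
print(readout.state()); print(bot.tcp_to_grasp)
for n in ("top","side"):
    cv2.imwrite(f"pics/{n}0.png", snapshot(n)); print(n,camera_params(n))
print(camera_params("wrist"))
E
```

```text
{'t': 0.0, 'joints': array([-1.06881843,  0.50185056, -0.42672644,  1.55148621,  0.2208153 ,
        1.1383192 , -0.21030642]), 'qvel': array([ 0.00127735, -0.00035128, -0.00218349, -0.00022515,  0.00074564,
        0.00052576, -0.00076305]), 'effort': array([-9.98967771e-04, -5.69484401e+01, -5.81662863e+00, -2.80944300e+01,
        1.05556389e-02,  1.17196067e-02, -7.13812028e-06]), 'ee_pos': array([0.15365243, 0.63083662, 0.23023688]), 'eef_rot': array([ 7.86291615e-01,  6.17854745e-01, -7.94482451e-04,  6.14724720e-04]), 'ft_force': array([-0.00407646,  0.27141082,  0.39072411]), 'moment': array([ 0.02358391,  0.00298815, -0.03682523]), 'opening': 0.998424091678167}
0.0187
top {'intrinsics': array([[522.18268824,   0.        , 277.50476565],
       [  0.        , 522.18268824, 203.61521832],
       [  0.        ,   0.        ,   1.        ]]), 'rvec': array([ 2.09089282, -2.11493002,  0.23727907]), 'tvec': array([-0.00436293,  0.48392331,  1.20478004])}
side {'intrinsics': array([[394.65010126,   0.        , 278.38530476],
       [  0.        , 394.65010126, 208.33018509],
       [  0.        ,   0.        ,   1.        ]]), 'rvec': array([ 0.76417665, -2.57716477,  1.12994576]), 'tvec': array([0.41876001, 0.23254639, 0.71595111])}
{'intrinsics': array([[322.9472526 ,   0.        , 275.47838693],
       [  0.        , 322.9472526 , 207.70123632],
       [  0.        ,   0.        ,   1.        ]]), 'T_tool_cam': array([[ 9.99998806e-01, -6.83425713e-04,  1.38586888e-03,
        -2.33235566e-04],
       [ 2.19800104e-04,  9.50667880e-01,  3.10210467e-01,
        -8.00319785e-02],
       [-1.52950684e-03, -3.10209792e-01,  9.50666895e-01,
        -1.42686043e-01],
       [ 0.00000000e+00,  0.00000000e+00,  0.00000000e+00,
         1.00000000e+00]])}
```

View pics/top0.png

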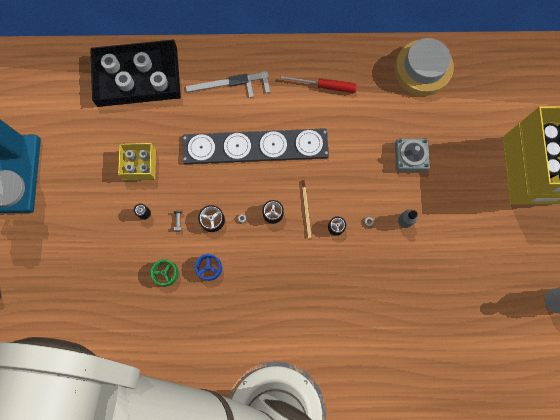

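View pics/side0.png

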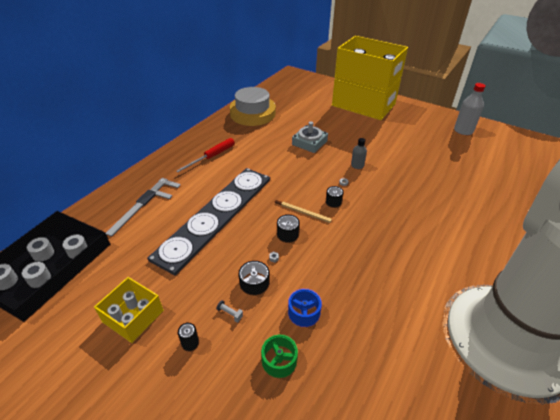

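The top view shows the jig on the right (-y) at (412,154), the yellow bin on the left, and rests a to d at about (201,147), (237,146), (273,144) and (309,142). The wheels are at (142,212)=32, (211,218)=62, (273,211)=52 and (337,226)=42. The bottle is at (408,217). So 62 goes to d, 52 to c, 42 to b and 32 to a.

```bash
cat > h.py <<'E'
import numpy as np, cv2
from rig import readout, snapshot, camera_params, bot
from scipy.spatial.transform import Rotation as R
def cam(name, st=None):
    p=camera_params(name); K=p["intrinsics"]
    if name=="wrist":
        st=st or readout.state()
        T=np.eye(4);T[:3,:3]=R.from_quat(st["eef_rot"]).as_matrix();T[:3,3]=st["ee_pos"]
        T=T@p["T_tool_cam"]; return K,T[:3,:3],T[:3,3]
    Rm=cv2.Rodrigues(p["rvec"])[0]; return K,Rm.T,-Rm.T@p["tvec"]
def ray(c,uv,z):
    K,Rw,o=c; d=Rw@np.linalg.inv(K)@np.array([uv[0],uv[1],1.]); return o+d*(z-o[2])/d[2]
def proj(c,P):
    K,Rw,o=c; q=K@(Rw.T@(np.asarray(P,float)-o)); return q[:2]/q[2]
E
python3 - <<'E'
from h import *
c=cam("top"); print(c[2])
for n,uv,z in [("a",(201,147.5),.016),("b",(237,146),.016),("c",(273,144.5),.016),("d",(309.5,142.5),.016),("w32",(141.5,211),.044),("w62",(211,218),.034),("w52",(273,210.5),.04),("w42",(337,225.5),.036),("jig",(412,154),.03),("bottlecap",(410,213),.085)]:
    print(n,ray(c,uv,z).round(4))
im=cv2.imread("pics/top0.png")
cv2.imwrite("pics/top0z.png",cv2.resize(im[120:300,110:350],None,fx=3.3,fy=3.3,interpolation=cv2.INTER_CUBIC))
cv2.imwrite("pics/wr0.png",snapshot("wrist"))
E
```

```text
[ 0.20376916 -0.00775982  1.28222995]
a [0.6416 0.1835 0.016 ]
b [0.6446 0.0917 0.016 ]
c [ 6.476e-01 -2.000e-04  1.600e-02]
d [ 0.6518 -0.0935  0.016 ]
w32 [0.4717 0.3201 0.044 ]
w62 [0.4544 0.1525 0.034 ]
w52 [0.4701 0.0012 0.04  ]
w42 [ 0.432  -0.1535  0.036 ]
jig [ 0.6134 -0.3494  0.03  ]
bottlecap [ 0.4508 -0.3198  0.085 ]
```

View pics/top0z.png

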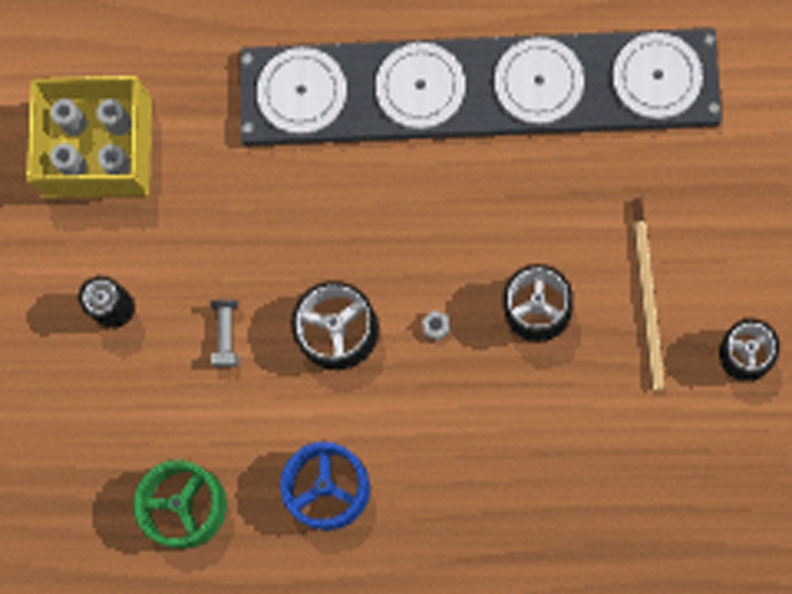

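View pics/wr0.png

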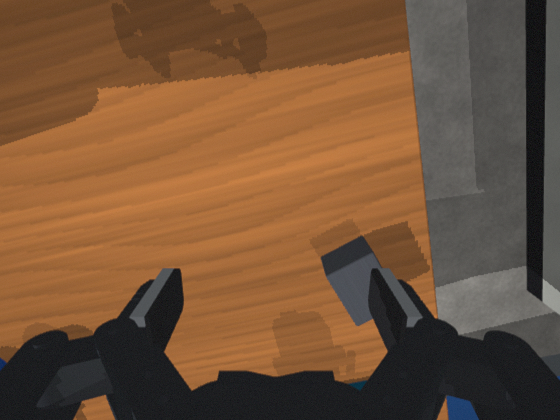

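```bash
cat >> h.py <<'E'
def go(target, yaw=0.):
    s=readout.state(); M=R.from_quat(s["eef_rot"]).as_matrix()
    d=M.T@(np.array(target)-s["ee_pos"]); ang=np.degrees(np.arctan2(M[1,0],M[0,0]))
    sp=(ang-yaw+180)%360-180
    print("t",round(s["t"],2),"pos",s["ee_pos"].round(4),"open",round(s["opening"],3),"F",s["ft_force"].round(1))
    print("delta mm",(1000*d).round(1),"spin",round(sp,2),"rows>=",round(max(np.linalg.norm(d)/.05,abs(sp)/8.59),1))
E
python3 -c "
from h import *
go([.454,.152,.20])"
```

```text
t 0.15 pos [0.1536 0.631  0.2305] open 1.002 F [-0.3 -0.2  0.3]
delta mm [-394.4  405.1   31.1] spin 76.32 rows>= 11.3
```

Call:
move_arm --gripper '[1, 1, 1, 1, 1, 1, 1, 1, 1, 1]' --pt "-0.03 0.03 0" --pt "-0.06 0.06 0" --pt "-0.09 0.09 0" --pt "-0.12 0.125 0" --pt "-0.15 0.155 0" --pt "-0.18 0.185 0" --pt "-0.21 0.215 0" --pt "-0.24 0.245 0" --pt "-0.27 0.277 0" --pt "-0.3 0.308 0" --spin '[7, 14, 21, 28, 35, 42, 50, 58, 66, 74]'

```text
t: 1.15
ee_pos: [0.3826, 0.2651, 0.231]
eef_rot: [1.0, 0.017, -0.0, 0.001]
ft_force: [0.9, 1.2, -0.0]
opening: 0.996
```

```bash
python3 -c "
from h import *
go([.454,.152,.20])"
```

```text
t 1.15 pos [0.3826 0.2651 0.231 ] open 0.996 F [ 0.9  1.2 -0. ]
delta mm [ 67.5 115.4  31.1] spin 2.0 rows>= 2.7
```

Call:
move_arm --gripper '[1, 1, 1, 1, 1, 1]' --pt "0.018 0.03 0.008" --pt "0.035 0.06 0.016" --pt "0.052 0.09 0.024" --pt "0.0675 0.1155 0.031" --pt "0.0675 0.1155 0.031" --pt "0.0675 0.1155 0.031" --spin '[1, 2, 2, 2, 2, 2]'

```text
t: 1.75
ee_pos: [0.4539, 0.1514, 0.1997]
eef_rot: [1.0, -0.001, -0.001, 0.001]
ft_force: [1.2, -0.1, 0.5]
opening: 1.006
```

```bash
python3 - <<'E'
from h import *
go([.454,.152,.20])
s=readout.state(); c=cam("wrist",s); im=snapshot("wrist"); cv2.imwrite("pics/wr1.png",im)
print(proj(c,[.4544,.1525,.034]), proj(c,s["ee_pos"]))
E
```

```text
t 1.75 pos [0.4539 0.1514 0.1997] open 1.006 F [ 1.2 -0.1  0.5]
delta mm [ 0.1 -0.6 -0.3] spin -0.11 rows>= 0.0
[276.60567856 186.39460084] [276.63701198 271.10995968]
```

View pics/wr1.png

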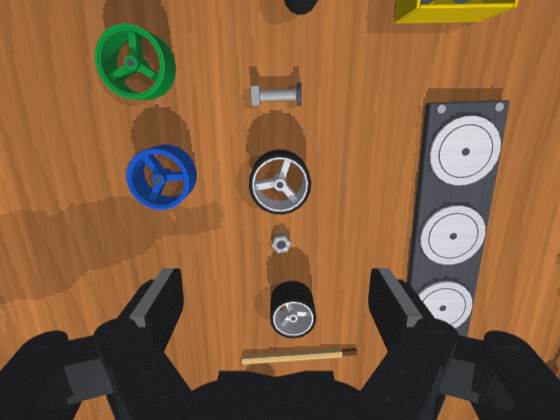

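The wrist view shows wheel 62 centred at about (280,184), with the rest dots at about (466,152) and (453,236). The bolt and nut lie along y, so jaws along x are clear.

```bash
cat >> h.py <<'E'
def blobs(im,roi,thr=120,amin=60,sat=60):
    x0,y0,x1,y1=roi; s=im[y0:y1,x0:x1]; hsv=cv2.cvtColor(s,cv2.COLOR_BGR2HSV)
    m=((hsv[...,2]>thr)&(hsv[...,1]<sat)).astype(np.uint8)*255
    cs,_=cv2.findContours(m,cv2.RETR_EXTERNAL,cv2.CHAIN_APPROX_NONE); out=[]
    for k in cs:
        if len(k)>=12 and cv2.contourArea(k)>amin:
            e=cv2.fitEllipse(cv2.convexHull(k) if len(cv2.convexHull(k))>=5 else k); out.append(((e[0][0]+x0,e[0][1]+y0),e[1]))
    return out
E
python3 - <<'E'
from h import *
im=cv2.imread("pics/wr1.png"); c=cam("wrist")
for roi,z,n in [((240,145,320,220),.034,"w62"),((420,110,510,190),.016,"a"),((415,200,495,270),.016,"b"),((265,290,320,340),.040,"w52")]:
    for uv,ax in blobs(im,roi): 
        p=ray(c,uv,z); print(n,np.round(uv,1),np.round(ax,1),p.round(4))
print(ray(c,(280,184.5),.034))
cv2.imwrite("pics/wr1z.png",cv2.resize(im[140:230,230:330],None,fx=6,fy=6,interpolation=cv2.INTER_CUBIC))
E
```

```text
w62 [279.6 184.1] [54.4 55.5] [0.4572 0.1559 0.034 ]
a [465.1 150.3] [63.9 76.7] [0.6438 0.1863 0.016 ]
b [452.7 234.9] [56.2 67.9] [0.6469 0.0944 0.016 ]
w52 [292.8 318.4] [34.2 40.1] [0.4723 0.0044 0.04  ]
[0.45758257 0.15546479 0.034     ]
```

View pics/wr1z.png

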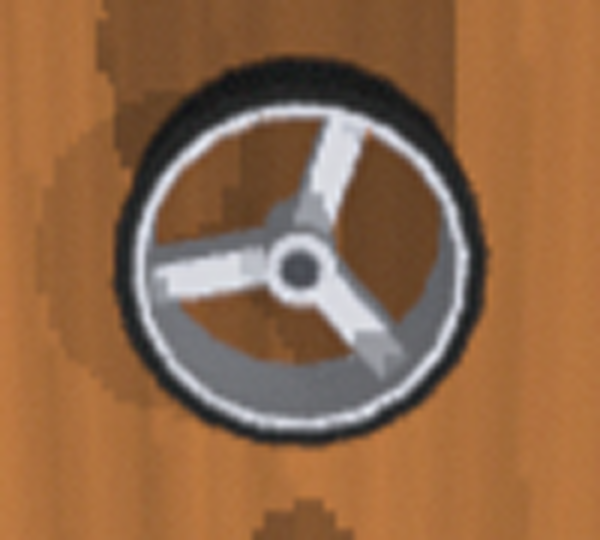

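```bash
python3 -c "
from h import *
go([.456,.154,.005])"
```

```text
t 1.8 pos [0.4536 0.1524 0.2   ] open 1.003 F [ 0.1  0.9 -0.4]
delta mm [  2.5  -1.8 195. ] spin 0.0 rows>= 3.9
```

Call:
move_arm --gripper '[1, 1, 1, 1, 1, 1, 1]' --pt "0.002 -0.002 0.03" --pt "0.002 -0.002 0.07" --pt "0.002 -0.002 0.11" --pt "0.002 -0.002 0.145" --pt "0.002 -0.002 0.175" --pt "0.002 -0.002 0.195" --pt "0.002 -0.002 0.195" --spin '[0, 0, 0, 0, 0, 0, 0]'

```text
t: 2.5
ee_pos: [0.4526, 0.1551, 0.0028]
eef_rot: [1.0, 0.001, -0.003, 0.001]
ft_force: [0.2, -0.6, -0.1]
opening: 1.001
```

```bash
python3 - <<'E'
from h import *
go([.456,.154,.005])
cv2.imwrite("pics/wr2.png",snapshot("wrist"))
E
```

```text
t 2.5 pos [0.4526 0.1551 0.0028] open 1.001 F [ 0.2 -0.6 -0.1]
delta mm [ 3.3  1.1 -2.3] spin 0.16 rows>= 0.1
```

View pics/wr2.png

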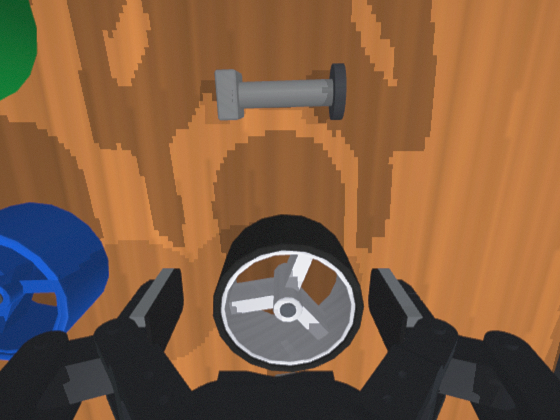

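The view shows the wheel's centre at about column 288 against a pad midline of about 275, so I shift by +3 mm in x and close.

Call:
move_arm --gripper '[1, 1, -1, -1, -1, -1, -1, -1]' --pt "0.003 0.001 -0.001" --pt "0.003 0.001 -0.001" --pt "0.003 0.001 -0.001" --pt "0.003 0.001 -0.001" --pt "0.003 0.001 -0.001" --pt "0.003 0.001 -0.001" --pt "0.003 0.001 -0.001" --pt "0.003 0.001 -0.001" --spin '[0, 0, 0, 0, 0, 0, 0, 0]' --squeeze 40

```text
t: 3.35
ee_pos: [0.4578, 0.1546, 0.0067]
eef_rot: [1.0, 0.001, -0.001, 0.0]
ft_force: [-2.0, -0.0, 10.9]
opening: 0.718
```

```bash
python3 - <<'E'
from h import *
go([.456,.154,.12])
s=readout.state(); c=cam("wrist",s)
im=snapshot("wrist"); cv2.imwrite("pics/wr3.png",im)
for uv,ax in blobs(im,(205,215,365,380)): print(np.round(uv,1),np.round(ax,1),ray(c,uv,.034).round(4))
E
```

```text
t 3.35 pos [0.4578 0.1546 0.0067] open 0.718 F [-2.  -0.  10.9]
delta mm [  -2.     0.7 -113.3] spin 0.1 rows>= 2.3
[275.3 300.6] [112.8 130.4] [0.4572 0.1561 0.034 ]
```

View pics/wr3.png

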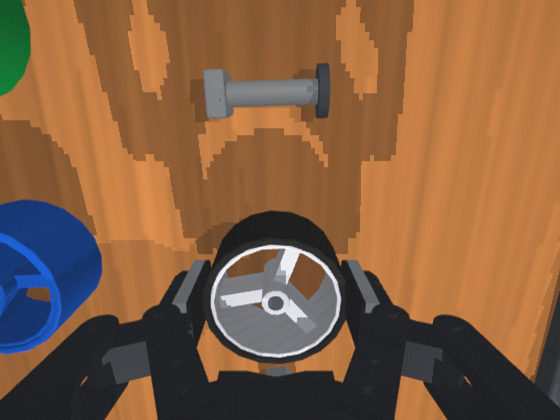

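Call:
move_arm --gripper '[-1, -1, -1, -1, -1, -1, -1, -1, -1, -1]' --pt "0 0 -0.02" --pt "0 0 -0.05" --pt "0 0 -0.08" --pt "0.025 0.03 -0.095" --pt "0.05 0.06 -0.095" --pt "0.075 0.095 -0.095" --pt "0.1 0.125 -0.095" --pt "0.125 0.155 -0.095" --pt "0.15 0.187 -0.095" --pt "0.175 0.218 -0.095" --spin '[0, 0, 0, 0, 0, 0, 0, 0, 0, 0]'

```text
t: 4.4
ee_pos: [0.6338, -0.0645, 0.1015]
eef_rot: [1.0, 0.001, -0.001, 0.0]
ft_force: [0.6, 0.2, -1.1]
opening: 0.722
```

```bash
python3 - <<'E'
from h import *
go([.6537,-.0909,.10])
E
```

```text
t 4.4 pos [ 0.6338 -0.0645  0.1015] open 0.722 F [ 0.6  0.2 -1.1]
delta mm [19.9 26.4  1.5] spin 0.09 rows>= 0.7
```

Call:
move_arm --gripper '[-1, -1, -1, -1, -1]' --pt "0.012 0.016 0.0" --pt "0.02 0.0265 0.0" --pt "0.02 0.0265 0.0" --pt "0.02 0.0265 0.0" --pt "0.02 0.0265 0.0" --spin '[0, 0, 0, 0, 0]'

```text
t: 4.9
ee_pos: [0.6529, -0.0886, 0.1013]
eef_rot: [1.0, 0.002, -0.002, -0.001]
ft_force: [0.1, 0.6, -1.8]
opening: 0.721
```

```bash
python3 - <<'E'
from h import *
go([.6537,-.0909,.10])
s=readout.state(); c=cam("wrist",s)
im=snapshot("wrist"); cv2.imwrite("pics/wr4.png",im)
print(blobs(im,(200,230,360,400)))
for uv,ax in blobs(im,(150,0,400,230),amin=500): print(np.round(uv,1),np.round(ax,1),ray(c,uv,.016).round(4))
E
```

```text
t 4.9 pos [ 0.6529 -0.0886  0.1013] open 0.721 F [ 0.1  0.6 -1.8]
delta mm [0.8 2.3 1.3] spin 0.22 rows>= 0.1
[((275.2981872558594, 300.1205139160156), (112.41203308105469, 130.009765625))]
[276.7 216.1] [85.7 92.1] [ 0.6531 -0.0896  0.016 ]
[272.8  86.4] [104.5 112.3] [0.6501 0.0013 0.016 ]
```

View pics/wr4.png

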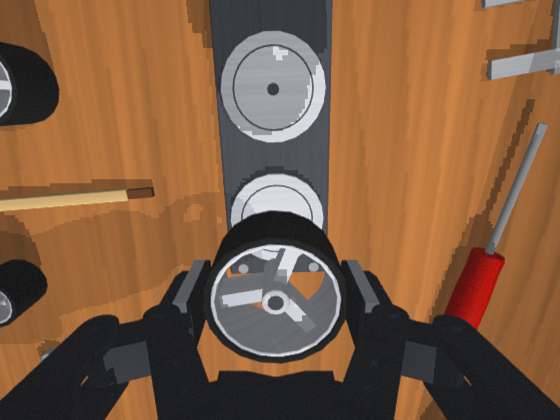

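```bash
cat >> h.py <<'E'
def rim(im,c,roi,z,thr=120,amin=60,sat=60):
    """cast outer hull of bright blob on plane z, fit ellipse in mm: centre(m), axes(mm)"""
    x0,y0,x1,y1=roi; s=im[y0:y1,x0:x1]; hsv=cv2.cvtColor(s,cv2.COLOR_BGR2HSV)
    m=((hsv[...,2]>thr)&(hsv[...,1]<sat)).astype(np.uint8)*255
    cs,_=cv2.findContours(m,cv2.RETR_EXTERNAL,cv2.CHAIN_APPROX_NONE); out=[]
    for k in cs:
        if cv2.contourArea(k)<amin: continue
        h=cv2.convexHull(k).reshape(-1,2)+[x0,y0]
        P=np.array([ray(c,u,z)[:2] for u in h]); P0=P.mean(0)
        e=cv2.fitEllipse(((P-P0)*1000).astype(np.float32)); out.append((np.round(np.array(e[0])/1000+P0,4),np.round(e[1],1)))
    return out
def dot(im,c,uv,z,r=7):
    u,v=map(int,uv); g=cv2.cvtColor(im[v-r:v+r+1,u-r:u+r+1],cv2.COLOR_BGR2GRAY).astype(float)
    w=np.clip(np.median(g)-25-g,0,None); yy,xx=np.mgrid[-r:r+1,-r:r+1]
    q=(u+(w*xx).sum()/w.sum(), v+(w*yy).sum()/w.sum()); return np.round(q,1),ray(c,q,z).round(4)
def camat(pos): return cam("wrist",dict(ee_pos=np.array(pos),eef_rot=np.array([1.,0,0,0])))
E
python3 - <<'E'
from h import *
im=cv2.imread("pics/wr1.png"); c=camat([.4537,.152,.2])
print("a",dot(im,c,(466,152),.016),"b",dot(im,c,(453,236),.016)); print(rim(im,c,(240,145,320,220),.034))
im=cv2.imread("pics/wr4.png"); c=camat([.6531,-.0895,.1013])
print("c",dot(im,c,(273,89),.016))
print("held",rim(im,c,(200,230,360,400),.034+.0943))
im=cv2.imread("pics/wr3.png"); c=camat([.4578,.1546,.0067])
print("held",rim(im,c,(200,230,360,400),.034))
im=cv2.imread("pics/top0.png"); c=cam("top")
for u in [(201,147),(237,146),(273,144),(309,142)]: print(dot(im,c,u,.016,4))
E
```

```text
a (array([465.3, 151.4]), array([0.6446, 0.185 , 0.016 ])) b (array([452.9, 235.8]), array([0.6476, 0.093 , 0.016 ]))
[(array([0.4574, 0.1549]), array([54.4, 54.9]))]
c (array([272.6,  89. ]), array([ 0.6508, -0.0013,  0.016 ]))
held [(array([ 0.6524, -0.0897]), array([54. , 54.3]))]
held [(array([0.4571, 0.1544]), array([54. , 54.4]))]
(array([200.8, 146.7]), array([0.6437, 0.184 , 0.016 ]))
(array([237. , 145.2]), array([0.6468, 0.0918, 0.016 ]))
(array([272.9, 143.8]), array([6.495e-01, 1.000e-04, 1.600e-02]))
(array([308.9, 142.2]), array([ 0.6528, -0.0921,  0.016 ]))
```

```bash
python3 -c "
from h import *
go([.654,-.0915,.028])"
```

```text
t 4.95 pos [ 0.6531 -0.0887  0.1014] open 0.72 F [-0.   0.5 -1.8]
delta mm [ 1.1  2.9 73.4] spin 0.23 rows>= 1.5
```

Call:
move_arm --gripper '[-1, -1, -1, -1, -1, -1]' --pt "0.001 0.003 0.02" --pt "0.001 0.003 0.045" --pt "0.001 0.003 0.065" --pt "0.001 0.003 0.073" --pt "0.001 0.003 0.073" --pt "0.001 0.003 0.073" --spin '[0, 0, 0, 0, 0, 0]'

```text
t: 5.55
ee_pos: [0.6545, -0.0911, 0.0293]
eef_rot: [1.0, 0.002, -0.001, -0.0]
ft_force: [-0.4, -1.1, -1.0]
opening: 0.718
```

```bash
python3 - <<'E'
from h import *
go([.654,-.0915,.0235])
s=readout.state(); c=cam("wrist",s)
im=snapshot("wrist"); cv2.imwrite("pics/wr5.png",im)
print(rim(im,c,(200,230,360,400),.034+.021))
E
```

```text
t 5.55 pos [ 0.6545 -0.0911  0.0293] open 0.718 F [-0.4 -1.1 -1. ]
delta mm [-0.5  0.4  5.8] spin 0.27 rows>= 0.1
[(array([ 0.6538, -0.0922]), array([54.7, 54.9])), (array([ 0.6758, -0.0648]), array([ 4.5, 16.8])), (array([ 0.6312, -0.0651]), array([ 6.1, 18.6]))]
```

View pics/wr5.png

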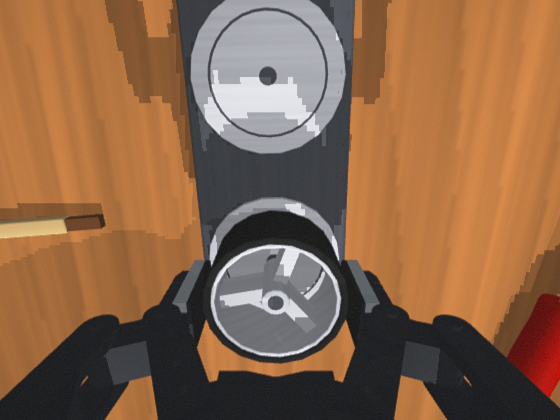

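Call:
move_arm --gripper '[-1, -1, -1]' --pt "0 0.0005 0.003" --pt "0 0.0005 0.006" --pt "0 0.0005 0.006" --spin '[0, 0, 0]'

```text
t: 5.9
ee_pos: [0.6548, -0.0919, 0.0238]
eef_rot: [1.0, 0.002, -0.001, -0.0]
ft_force: [-0.5, -0.1, -1.6]
opening: 0.719
```

```bash
python3 - <<'E'
from h import *
go([.654,-.0915,.0235])
im=cv2.imread("pics/wr5.png"); c=camat([.6545,-.0911,.0293]); print(dot(im,c,(268,75),.016,9))
E
```

```text
t 5.9 pos [ 0.6548 -0.0919  0.0238] open 0.719 F [-0.5 -0.1 -1.6]
delta mm [-0.8 -0.4  0.3] spin 0.25 rows>= 0.0
(array([nan, nan]), array([nan, nan, nan]))h.py:43: RuntimeWarning: invalid value encountered in scalar divide
  q=(u+(w*xx).sum()/w.sum(), v+(w*yy).sum()/w.sum()); return np.round(q,1),ray(c,q,z).round(4)
```

Call:
move_arm --gripper '[-1, -1, -1]' --pt "-0.0005 0 0.001" --pt "-0.0005 0 0.002" --pt "-0.0005 0 0.002" --spin '[0, 0, 0]'

```text
t: 6.2
ee_pos: [0.6545, -0.0919, 0.0229]
eef_rot: [1.0, 0.002, -0.0, -0.0]
ft_force: [-2.8, 0.2, 6.5]
opening: 0.72
```

Call:
move_arm --gripper '[1, 1, 1, 1, 1, 1, 1, 1, 1]' --pt "0 0 0" --pt "0 0 0" --pt "0 0 0" --pt "0 0 0" --pt "0 0 -0.03" --pt "0 0 -0.07" --pt "0 0 -0.11" --pt "0 0 -0.14" --pt "0 0 -0.14" --spin '[0, 0, 0, 0, 0, 0, 0, 0, 0]'

```text
t: 7.1
ee_pos: [0.6584, -0.0926, 0.1687]
eef_rot: [1.0, 0.002, 0.004, 0.0]
ft_force: [1.1, -0.5, 0.2]
opening: 1.001
```

```bash
python3 - <<'E'
from h import *
go([.4725,.0025,.18])
s=readout.state(); c=cam("wrist",s)
im=snapshot("wrist"); cv2.imwrite("pics/wr6.png",im)
E
```

```text
t 7.1 pos [ 0.6584 -0.0926  0.1687] open 1.001 F [ 1.1 -0.5  0.2]
delta mm [-185.4  -95.9  -12.9] spin 0.24 rows>= 4.2
```

View pics/wr6.png

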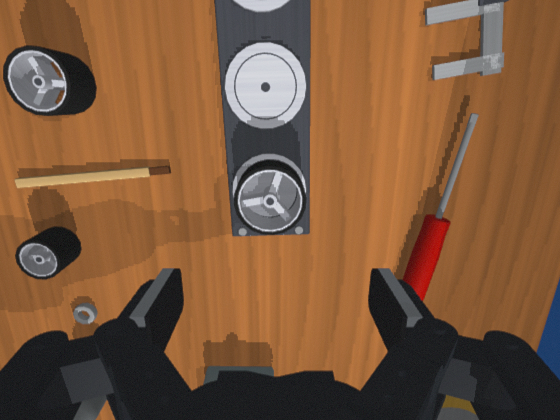

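```bash
python3 - <<'E'
from h import *
im=cv2.imread("pics/wr6.png"); c=cam("wrist")
print("c",dot(im,c,(265,87),.016)[1], blobs(im,(225,150,315,232),amin=300), rim(im,c,(238,165,302,233),.050))
t=snapshot("top"); cv2.imwrite("pics/top1.png",t)
cv2.imwrite("pics/top1z.png",cv2.resize(t[120:240,170:350],None,fx=4,fy=4,interpolation=cv2.INTER_CUBIC))
E
```

```text
c [6.478e-01 2.000e-04 1.600e-02] [((269.6524658203125, 200.2508316040039), (62.03376007080078, 64.40614318847656)), ((268.85376358032227, 189.00490188598633), (70.85379791259766, 73.05513763427734))] [(array([ 0.652 , -0.0911]), array([53.8, 54.1]))]
```

View pics/top1z.png

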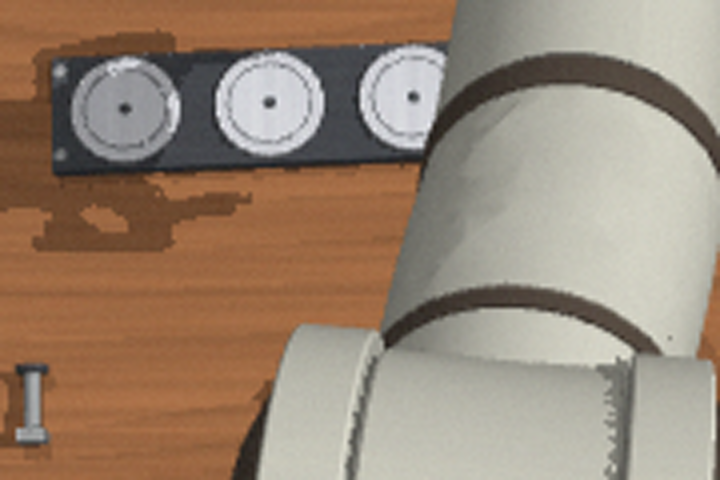

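Wheel 62 sits on rest d, with the measured offset within about 1 mm. Next is wheel 52.

Call:
move_arm --gripper '[1, 1, 1, 1, 1, 1, 1]' --pt "-0.035 -0.018 -0.005" --pt "-0.07 -0.036 -0.012" --pt "-0.11 -0.057 -0.012" --pt "-0.15 -0.078 -0.012" --pt "-0.185 -0.096 -0.012" --pt "-0.185 -0.096 -0.012" --pt "-0.185 -0.096 -0.012" --spin '[0, 0, 0, 0, 0, 0, 0]'

```text
t: 7.9
ee_pos: [0.4685, 0.0035, 0.1747]
eef_rot: [1.0, 0.003, -0.0, -0.0]
ft_force: [0.2, 0.0, 0.2]
opening: 1.002
```

```bash
python3 - <<'E'
from h import *
s=readout.state(); c=cam("wrist",s)
im=snapshot("wrist"); cv2.imwrite("pics/wr7.png",im)
print(s["ee_pos"],s["eef_rot"],proj(c,[.4715,.0025,.04]))
for p in rim(im,c,(225,140,335,230),.040): print(p)
E
```

```text
[0.46845766 0.00350089 0.17469811] [ 9.99995792e-01  2.85091939e-03 -4.11760038e-04 -3.44584052e-04] [279.44248641 197.64107639]
(array([0.4723, 0.0024]), array([44.4, 44.8]))
```

View pics/wr7.png

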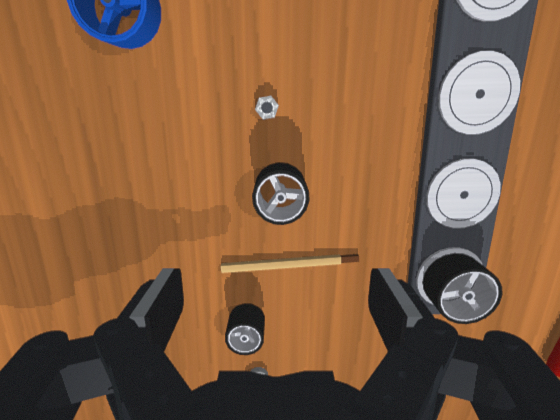

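Call:
move_arm --gripper '[1, 1, 1, 1, 1, 1, -1, -1, -1, -1]' --pt "0.002 0.0 0.03" --pt "0.004 0.001 0.07" --pt "0.004 0.001 0.11" --pt "0.004 0.001 0.145" --pt "0.004 0.001 0.165" --pt "0.004 0.001 0.165" --pt "0.004 0.001 0.165" --pt "0.004 0.001 0.165" --pt "0.004 0.001 0.165" --pt "0.004 0.001 0.165" --spin '[0, 0, 0, 0, 0, 0, 0, 0, 0, 0]'

```text
t: 8.95
ee_pos: [0.4751, 0.0018, 0.0115]
eef_rot: [1.0, 0.002, 0.002, -0.0]
ft_force: [-1.4, -0.4, 5.6]
opening: 0.6
```

Call:
move_arm --gripper '[-1, -1, -1]' --pt "0 0 0" --pt "0 0 0" --pt "0 0 0" --spin '[0, 0, 0]'

```text
t: 9.25
ee_pos: [0.4753, 0.002, 0.0117]
eef_rot: [1.0, 0.002, 0.002, -0.0]
ft_force: [-0.2, -0.4, -1.7]
opening: 0.602
```

```bash
python3 - <<'E'
from h import *
go([.6505,.0003,.10])
s=readout.state(); c=cam("wrist",s)
im=snapshot("wrist"); cv2.imwrite("pics/wr8.png",im)
for p in rim(im,c,(205,215,345,390),.040,amin=500): print(p)
E
```

```text
t 9.25 pos [0.4753 0.002  0.0117] open 0.602 F [-0.2 -0.4 -1.7]
delta mm [175.6   2.4 -87.6] spin 0.25 rows>= 3.9
(array([0.4745, 0.0027]), array([44.2, 44.4]))
```

View pics/wr8.png

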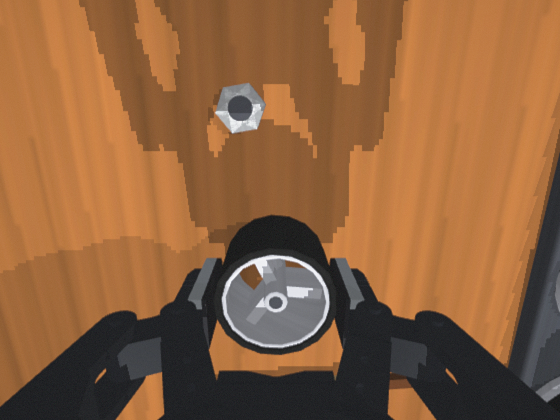

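Call:
move_arm --gripper '[-1, -1, -1, -1, -1, -1, -1, -1, -1, -1]' --pt "0 0 -0.03" --pt "0 0 -0.06" --pt "0.01 0 -0.08" --pt "0.045 0 -0.08" --pt "0.08 0.001 -0.08" --pt "0.115 0.002 -0.08" --pt "0.15 0.002 -0.08" --pt "0.175 0.0024 -0.08" --pt "0.175 0.0024 -0.08" --pt "0.175 0.0024 -0.08" --spin '[0, 0, 0, 0, 0, 0, 0, 0, 0, 0]'

```text
t: 10.3
ee_pos: [0.649, 0.0003, 0.0912]
eef_rot: [1.0, 0.002, 0.001, -0.0]
ft_force: [-0.3, -0.2, -1.9]
opening: 0.602
```

```bash
python3 - <<'E'
from h import *
go([.6505,-.0004,.031])
s=readout.state(); c=cam("wrist",s)
im=snapshot("wrist"); cv2.imwrite("pics/wr9.png",im)
for p in rim(im,c,(205,215,345,390),.040+s["ee_pos"][2]-.0117,amin=500): print(p)
E
```

```text
t 10.3 pos [6.49e-01 3.00e-04 9.12e-02] open 0.602 F [-0.3 -0.2 -1.9]
delta mm [ 1.4  0.7 60.2] spin 0.26 rows>= 1.2
(array([ 0.6479, -0.0281]), array([16.7, 29.2]))
(array([0.6483, 0.0011]), array([44.1, 44.3]))
```

View pics/wr9.png

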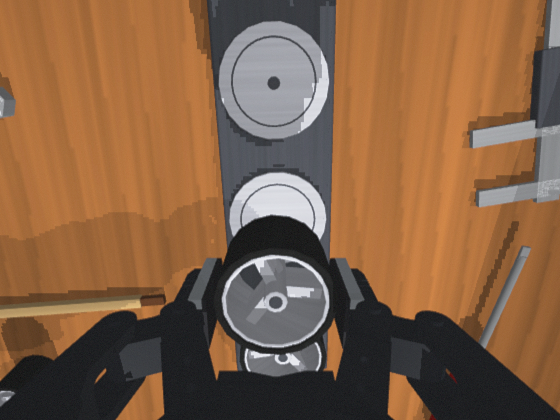

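```bash
python3 - <<'E'
from h import *
im=cv2.imread("pics/wr9.png"); c=cam("wrist"); print("b",dot(im,c,(274,83),.016,8))
E
```

```text
b (array([273.3,  82.7]), array([0.6462, 0.0918, 0.016 ]))
```

Call:
move_arm --gripper '[-1, -1, -1, -1, -1, -1]' --pt "0.001 0.001 0.02" --pt "0.001 0.001 0.04" --pt "0.001 0.001 0.055" --pt "0.001 0.001 0.06" --pt "0.001 0.001 0.06" --pt "0.001 0.001 0.06" --spin '[0, 0, 0, 0, 0, 0]'

```text
t: 10.95
ee_pos: [0.6498, -0.0006, 0.032]
eef_rot: [1.0, 0.002, 0.001, -0.0]
ft_force: [-0.8, 0.2, -0.7]
opening: 0.601
```

Call:
move_arm --gripper '[-1, -1, -1]' --pt "0 0 0.002" --pt "0 0 0.004" --pt "0 0 0.004" --spin '[0, 0, 0]'

```text
t: 11.25
ee_pos: [0.6499, -0.0007, 0.0282]
eef_rot: [1.0, 0.002, 0.001, -0.0]
ft_force: [-1.0, 0.3, -1.3]
opening: 0.601
```

Call:
move_arm --gripper '[-1, -1, -1]' --pt "0 0 0.001" --pt "0 0 0.002" --pt "0 0 0.002" --spin '[0, 0, 0]'

```text
t: 11.55
ee_pos: [0.6501, -0.0007, 0.0276]
eef_rot: [1.0, 0.002, 0.001, -0.0]
ft_force: [-4.8, 1.4, 9.0]
opening: 0.603
```

Contact at 9 N. I release and rise.

Call:
move_arm --gripper '[1, 1, 1, 1, 1, 1, 1, 1, 1]' --pt "0 0 0" --pt "0 0 0" --pt "0 0 0" --pt "0 0 0" --pt "0 0 -0.03" --pt "0 0 -0.07" --pt "0 0 -0.11" --pt "0 0 -0.14" --pt "0 0 -0.14" --spin '[0, 0, 0, 0, 0, 0, 0, 0, 0]'

```text
t: 12.45
ee_pos: [0.6535, -0.0008, 0.1733]
eef_rot: [1.0, 0.002, 0.006, -0.001]
ft_force: [0.9, -0.1, 0.1]
opening: 1.002
```

```bash
python3 - <<'E'
from h import *
go([.434,-.152,.18])
s=readout.state(); c=cam("wrist",s)
im=snapshot("wrist"); cv2.imwrite("pics/wr10.png",im)
print("b",dot(im,c,proj(c,[.6468,.092,.016]),.016)[1]); u=proj(c,[.65,0,.056]).astype(int); print(u)
print(rim(im,c,(u[0]-32,u[1]-32,u[0]+32,u[1]+32),.056,amin=200))
E
```

```text
t 12.45 pos [ 0.6535 -0.0008  0.1733] open 1.002 F [ 0.9 -0.1  0.1]
delta mm [-220.   150.3   -9.5] spin 0.24 rows>= 5.3
b [0.647  0.0919 0.016 ]
[270 201]
[(array([ 0.6496, -0.    ]), array([44.4, 44.8]))]
```

View pics/wr10.png

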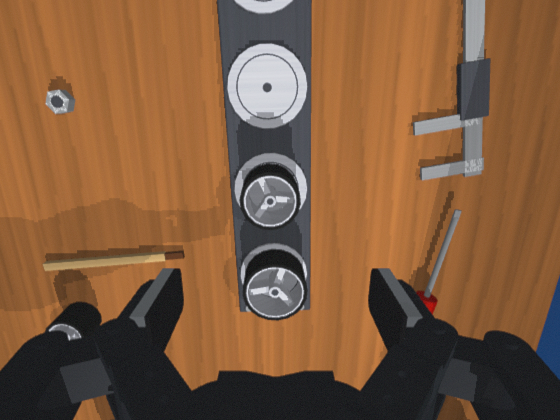

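Call:
move_arm --gripper '[1, 1, 1, 1, 1, 1, 1, 1, 1]' --pt "-0.03 0.02 0" --pt "-0.06 0.04 0" --pt "-0.09 0.06 0" --pt "-0.12 0.08 0" --pt "-0.15 0.1 0" --pt "-0.18 0.125 0" --pt "-0.217 0.15 0" --pt "-0.217 0.15 0" --pt "-0.217 0.15 0" --spin '[0, 0, 0, 0, 0, 0, 0, 0, 0]'

```text
t: 13.4
ee_pos: [0.434, -0.1521, 0.1678]
eef_rot: [1.0, 0.001, 0.003, -0.001]
ft_force: [1.1, 0.7, 0.2]
opening: 0.999
```

```bash
python3 - <<'E'
from h import *
s=readout.state(); c=cam("wrist",s)
im=snapshot("wrist"); cv2.imwrite("pics/wr11.png",im)
u=proj(c,[.434,-.152,.036]).astype(int); print(u)
for p in rim(im,c,(u[0]-30,u[1]-30,u[0]+30,u[1]+30),.036): print(p); go([*p[0],.009])
E
```

```text
[275 197]
(array([ 0.4354, -0.1544]), array([34.7, 34.8]))
t 13.45 pos [ 0.4352 -0.1514  0.1681] open 1.0 F [-0.2  0.3 -0.2]
delta mm [ -0.9   3.2 159. ] spin 0.22 rows>= 3.2
```

View pics/wr11.png

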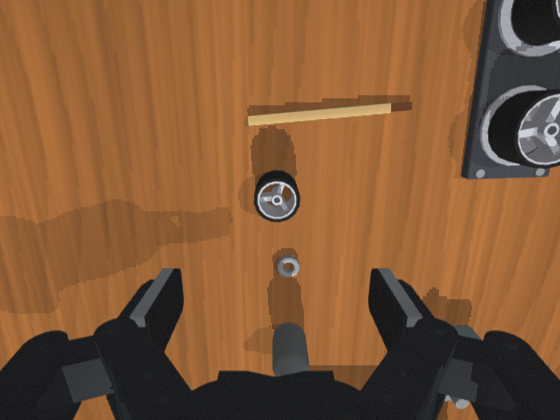

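Call:
move_arm --gripper '[1, 1, 1, 1, 1, 1, -1, -1, -1, -1]' --pt "0 0.002 0.03" --pt "0 0.003 0.07" --pt "0 0.003 0.11" --pt "0 0.003 0.14" --pt "0 0.003 0.158" --pt "0 0.003 0.158" --pt "0 0.003 0.158" --pt "0 0.003 0.158" --pt "0 0.003 0.158" --pt "0 0.003 0.158" --spin '[0, 0, 0, 0, 0, 0, 0, 0, 0, 0]'

```text
t: 14.45
ee_pos: [0.4374, -0.1543, 0.0115]
eef_rot: [1.0, 0.002, 0.005, -0.001]
ft_force: [-0.8, 0.4, 5.5]
opening: 0.48
```

Call:
move_arm --gripper '[-1, -1, -1, -1]' --pt "0 0 0" --pt "0 0 0" --pt "0 0 0" --pt "0 0 0" --spin '[0, 0, 0, 0]'

```text
t: 14.85
ee_pos: [0.4374, -0.1543, 0.0116]
eef_rot: [1.0, 0.002, 0.005, -0.001]
ft_force: [0.2, 0.4, -0.4]
opening: 0.476
```

```bash
python3 - <<'E'
from h import *
go([.6472,.0922,.10])
s=readout.state(); c=cam("wrist",s)
im=snapshot("wrist"); cv2.imwrite("pics/wr12.png",im)
for p in rim(im,c,(205,215,345,390),.036,amin=500): print(p)
E
```

```text
t 14.85 pos [ 0.4374 -0.1543  0.0116] open 0.476 F [ 0.2  0.4 -0.4]
delta mm [ 211.6 -245.7  -86.2] spin 0.24 rows>= 6.7
(array([ 0.4365, -0.1544]), array([34.3, 34.4]))
```

View pics/wr12.png

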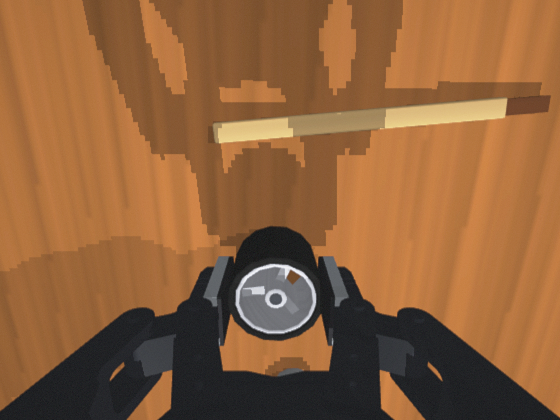

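Call:
move_arm --gripper '[-1, -1, -1, -1, -1, -1, -1, -1, -1, -1]' --pt "0 0 -0.03" --pt "0 0 -0.06" --pt "0 0 -0.095" --pt "0.03 -0.035 -0.095" --pt "0.06 -0.07 -0.095" --pt "0.09 -0.105 -0.095" --pt "0.12 -0.14 -0.095" --pt "0.15 -0.175 -0.095" --pt "0.18 -0.21 -0.095" --pt "0.2 -0.232 -0.095" --spin '[0, 0, 0, 0, 0, 0, 0, 0, 0, 0]'

```text
t: 15.9
ee_pos: [0.637, 0.0828, 0.1084]
eef_rot: [1.0, 0.004, 0.005, -0.001]
ft_force: [-0.3, 0.4, -0.6]
opening: 0.48
```

```bash
python3 - <<'E'
from h import *
go([.6475,.0922,.10])
E
```

```text
t 15.9 pos [0.637  0.0828 0.1084] open 0.48 F [-0.3  0.4 -0.6]
delta mm [10.5 -9.3  8.5] spin 0.43 rows>= 0.3
```

Call:
move_arm --gripper '[-1, -1, -1, -1]' --pt "0.0105 -0.009 0.008" --pt "0.0105 -0.009 0.008" --pt "0.0105 -0.009 0.008" --pt "0.0105 -0.009 0.008" --spin '[0.4, 0.4, 0.4, 0.4]'

```text
t: 16.3
ee_pos: [0.6467, 0.09, 0.1003]
eef_rot: [1.0, -0.001, 0.004, -0.001]
ft_force: [-0.2, -1.2, -1.3]
opening: 0.472
```

```bash
python3 - <<'E'
from h import *
go([.6475,.0922,.032])
s=readout.state(); c=cam("wrist",s)
im=snapshot("wrist"); cv2.imwrite("pics/wr13.png",im)
print("a",dot(im,c,proj(c,[.6442,.1842,.016]),.016,8))
for p in rim(im,c,(205,215,345,390),.036+s["ee_pos"][2]-.0117,amin=500): print(p)
E
```

```text
t 16.3 pos [0.6467 0.09   0.1003] open 0.472 F [-0.2 -1.2 -1.3]
delta mm [ 0.2 -2.1 68.3] spin -0.07 rows>= 1.4
a (array([270.6,  80. ]), array([0.6439, 0.1838, 0.016 ]))
(array([0.6478, 0.0623]), array([27.5, 28.1]))
(array([0.6458, 0.0898]), array([34.1, 34.5]))
(array([0.6458, 0.1271]), array([31.5, 35.8]))
```

View pics/wr13.png

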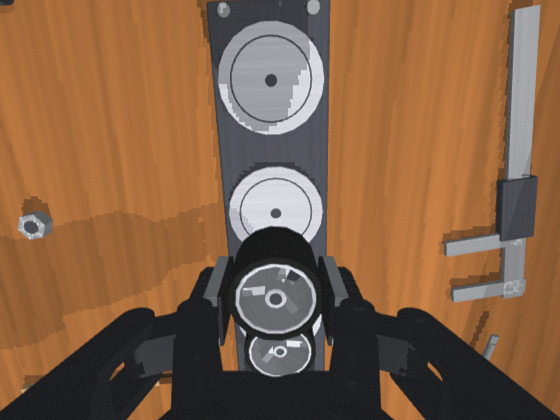

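Call:
move_arm --gripper '[-1, -1, -1, -1, -1, -1]' --pt "0.0005 -0.002 0.02" --pt "0.0005 -0.002 0.045" --pt "0.0005 -0.002 0.062" --pt "0.0005 -0.002 0.068" --pt "0.0005 -0.002 0.068" --pt "0.0005 -0.002 0.068" --spin '[0, 0, 0, 0, 0, 0]'

```text
t: 16.95
ee_pos: [0.6487, 0.0919, 0.0334]
eef_rot: [1.0, -0.001, 0.005, -0.001]
ft_force: [-0.2, -0.4, -0.9]
opening: 0.477
```

Call:
move_arm --gripper '[-1, -1, -1]' --pt "0 0 0.002" --pt "0 0 0.004" --pt "0 0 0.004" --spin '[0, 0, 0]'

```text
t: 17.25
ee_pos: [0.6489, 0.092, 0.0297]
eef_rot: [1.0, -0.001, 0.006, -0.001]
ft_force: [-0.1, -0.5, -0.2]
opening: 0.476
```

Call:
move_arm --gripper '[-1, -1, -1]' --pt "-0.001 0 0.001" --pt "-0.001 0 0.0025" --pt "-0.001 0 0.003" --spin '[0, 0, 0]'

```text
t: 17.55
ee_pos: [0.6481, 0.0922, 0.0276]
eef_rot: [1.0, -0.001, 0.006, -0.001]
ft_force: [-2.8, -0.7, 8.1]
opening: 0.478
```

Call:
move_arm --gripper '[1, 1, 1, 1, 1, 1, 1, 1, 1]' --pt "0 0 0" --pt "0 0 0" --pt "0 0 0" --pt "0 0 0" --pt "0 0 -0.03" --pt "0 0 -0.07" --pt "0 0 -0.11" --pt "0 0 -0.14" --pt "0 0 -0.14" --spin '[0, 0, 0, 0, 0, 0, 0, 0, 0]'

```text
t: 18.45
ee_pos: [0.6502, 0.0922, 0.1734]
eef_rot: [1.0, -0.001, 0.01, -0.002]
ft_force: [0.8, 0.6, 0.0]
opening: 1.004
```

```bash
python3 - <<'E'
from h import *
go([.473,.322,.18])
s=readout.state(); c=cam("wrist",s); print(s["eef_rot"].round(4))
im=snapshot("wrist"); cv2.imwrite("pics/wr14.png",im)
print("a",dot(im,c,proj(c,[.6442,.1842,.016]),.016)[1])
for y,x,z in [(.0918,.647,.052),(0,.65,.056)]:
    u=proj(c,[x,y,z]).astype(int)
    print(u,rim(im,c,(u[0]-32,u[1]-27,u[0]+32,u[1]+32),z,amin=200))
E
```

```text
t 18.45 pos [0.6502 0.0922 0.1734] open 1.004 F [0.8 0.6 0. ]
delta mm [-177.5 -229.5   -9.3] spin -0.11 rows>= 5.8
[ 9.999e-01 -9.000e-04  1.040e-02 -2.000e-03]
a [0.644  0.1839 0.016 ]
[269 201] [(array([0.6474, 0.0917]), array([34.6, 34.8])), (array([0.6623, 0.0964]), array([28.7, 45.5])), (array([0.6334, 0.0958]), array([31.2, 48.8]))]
[273 297] [(array([6.496e-01, 4.000e-04]), array([44.4, 44.7]))]
```

View pics/wr14.png

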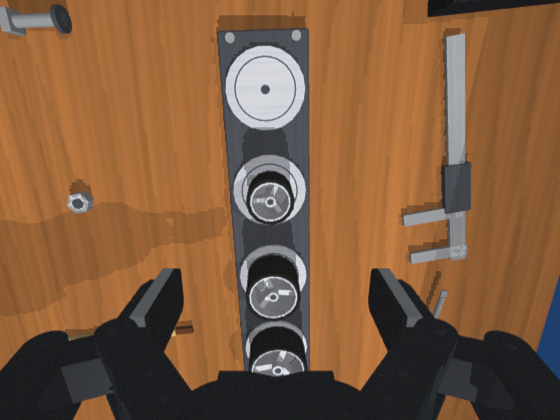

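Call:
move_arm --gripper '[1, 1, 1, 1, 1, 1, 1, 1, 1, 1]' --pt "-0.022 -0.028 0" --pt "-0.045 -0.057 0" --pt "-0.07 -0.09 0" --pt "-0.095 -0.122 0" --pt "-0.12 -0.155 0" --pt "-0.145 -0.187 0" --pt "-0.165 -0.215 0" --pt "-0.177 -0.229 0" --pt "-0.177 -0.229 0" --pt "-0.177 -0.229 0" --spin '[0, 0, 0, 0, 0, 0, 0, 0, 0, 0]'

```text
t: 19.5
ee_pos: [0.4716, 0.3206, 0.1673]
eef_rot: [1.0, -0.001, 0.008, -0.001]
ft_force: [0.3, -0.4, 0.8]
opening: 0.999
```

```bash
python3 - <<'E'
from h import *
s=readout.state(); c=cam("wrist",s); print(s["eef_rot"].round(4))
im=snapshot("wrist"); cv2.imwrite("pics/wr15.png",im)
u=proj(c,[.473,.322,.044]).astype(int); print(u)
for p in rim(im,c,(u[0]-30,u[1]-30,u[0]+30,u[1]+30),.044): print(p); go([*p[0],.012])
E
```

```text
[ 1.0e+00 -6.0e-04  7.8e-03 -9.0e-04]
[275 198]
(array([0.4762, 0.3246]), array([24.4, 24.9]))
t 19.55 pos [0.4724 0.3198 0.1676] open 0.999 F [ 0.5  0.6 -0.3]
delta mm [  1.3  -4.5 155.6] spin -0.17 rows>= 3.1
```

View pics/wr15.png

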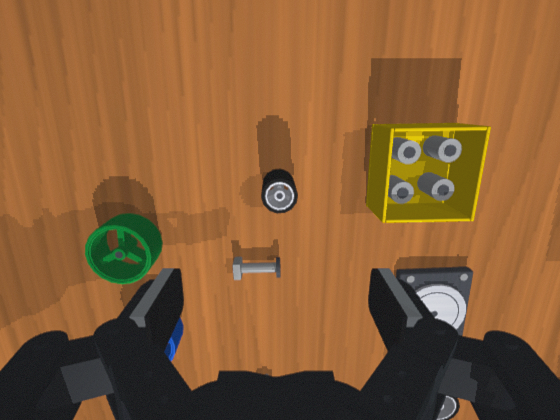

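```bash
python3 - <<'E'
from h import *
c=cam("wrist")
for z in (0,.04,.06): print(z,ray(c,(366,124),z).round(3),ray(c,(384,222),z).round(3))
print(ray(c,(249,268),0))
E
```

```text
0 [0.56 0.38 0.  ] [0.587 0.282 0.   ]
0.04 [0.548 0.383 0.04 ] [0.571 0.297 0.04 ]
0.06 [0.542 0.384 0.06 ] [0.564 0.305 0.06 ]
[0.44605037 0.23121081 0.        ]
```

Call:
move_arm --gripper '[0.3, 0.3, 0.3, 0.3, 0.3, 0.3, 0.3, -1, -1, -1]' --pt "0.001 -0.003 0.02" --pt "0.0015 -0.0045 0.05" --pt "0.0015 -0.0045 0.085" --pt "0.0015 -0.0045 0.12" --pt "0.0015 -0.0045 0.145" --pt "0.0015 -0.0045 0.155" --pt "0.0015 -0.0045 0.155" --pt "0.0015 -0.0045 0.155" --pt "0.0015 -0.0045 0.155" --pt "0.0015 -0.0045 0.155" --spin '[0, 0, 0, 0, 0, 0, 0, 0, 0, 0]'

```text
t: 20.55
ee_pos: [0.4778, 0.3252, 0.0143]
eef_rot: [1.0, -0.002, 0.009, -0.002]
ft_force: [0.5, -1.2, 2.8]
opening: 0.368
```

Call:
move_arm --gripper '[-1, -1, -1, -1]' --pt "0 0 0" --pt "0 0 0" --pt "0 0 0" --pt "0 0 0" --spin '[0, 0, 0, 0]'

```text
t: 20.95
ee_pos: [0.4776, 0.3253, 0.0144]
eef_rot: [1.0, -0.002, 0.009, -0.002]
ft_force: [0.1, 0.3, 1.3]
opening: 0.364
```

```bash
python3 - <<'E'
from h import *
go([.6445,.184,.11])
s=readout.state(); c=cam("wrist",s)
im=snapshot("wrist"); cv2.imwrite("pics/wr16.png",im)
for p in rim(im,c,(205,215,345,390),.044,amin=300): print(p)
E
```

```text
t 20.95 pos [0.4776 0.3253 0.0144] open 0.364 F [0.1 0.3 1.3]
delta mm [169.1 140.5 -93. ] spin -0.18 rows>= 4.8
(array([0.4765, 0.3254]), array([24.4, 24.6]))
```

View pics/wr16.png

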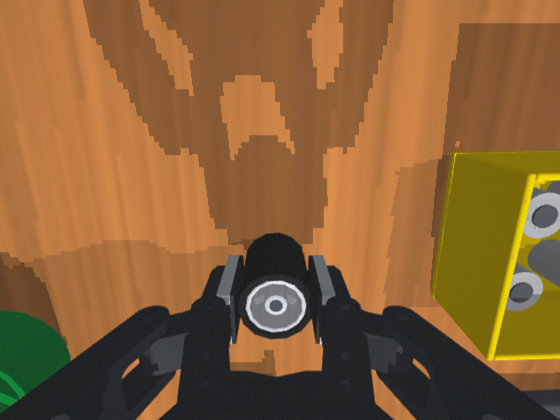

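Call:
move_arm --gripper '[-1, -1, -1, -1, -1, -1, -1, -1, -1, -1]' --pt "0 0 -0.03" --pt "0 0 -0.065" --pt "0 0 -0.1" --pt "0.03 0.025 -0.1" --pt "0.065 0.054 -0.1" --pt "0.1 0.083 -0.1" --pt "0.135 0.112 -0.1" --pt "0.169 0.14 -0.1" --pt "0.169 0.14 -0.1" --pt "0.169 0.14 -0.1" --spin '[0, 0, 0, 0, 0, 0, 0, 0, 0, 0]'

```text
t: 22.0
ee_pos: [0.6448, 0.1824, 0.1163]
eef_rot: [1.0, -0.003, 0.009, -0.001]
ft_force: [-0.5, 0.2, -1.1]
opening: 0.366
```

```bash
python3 - <<'E'
from h import *
go([.6445,.184,.035])
s=readout.state(); c=cam("wrist",s); print(s["eef_rot"].round(4))
im=snapshot("wrist"); cv2.imwrite("pics/wr17.png",im)
for p in rim(im,c,(205,215,345,390),.044+s["ee_pos"][2]-.0144,amin=300): print(p)
E
```

```text
t 22.0 pos [0.6448 0.1824 0.1163] open 0.366 F [-0.5  0.2 -1.1]
delta mm [-1.8 -1.4 81.3] spin -0.38 rows>= 1.6
[ 1.     -0.0033  0.0089 -0.0013]
(array([0.6462, 0.1509]), array([10.8, 23.8]))
(array([0.6437, 0.1826]), array([24.3, 24.5]))
(array([0.6429, 0.224 ]), array([29.8, 31.8]))
```

View pics/wr17.png

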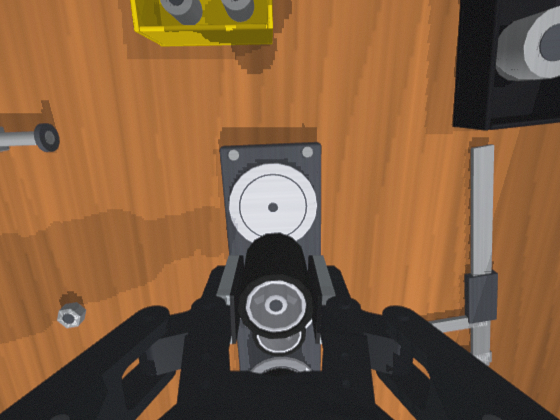

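```bash
python3 - <<'E'
from h import *
im=cv2.imread("pics/wr17.png"); c=cam("wrist")
p=dot(im,c,(273,207),.016,6); print(p)
off=np.array([.6437-.6448,.1826-.1824]); t=p[1][:2]-off; print(t); go([*t,.035])
E
```

```text
(array([272.5, 207. ]), array([0.6426, 0.186 , 0.016 ]))
[0.6437 0.1858]
t 22.05 pos [0.6436 0.1845 0.1163] open 0.366 F [-0.7  1.1 -1.2]
delta mm [-1.3 -1.  81.3] spin -0.21 rows>= 1.6
```

Call:
move_arm --gripper '[-1, -1, -1, -1, -1, -1, -1]' --pt "0 0.001 0.02" --pt "0 0.001 0.045" --pt "0 0.001 0.065" --pt "0 0.001 0.078" --pt "0 0.001 0.081" --pt "0 0.001 0.081" --pt "0 0.001 0.081" --spin '[0, 0, 0, 0, 0, 0, 0]'

```text
t: 22.75
ee_pos: [0.6457, 0.1844, 0.0364]
eef_rot: [1.0, -0.002, 0.009, -0.002]
ft_force: [-0.0, 0.7, -0.7]
opening: 0.366
```

```bash
python3 - <<'E'
from h import *
s=readout.state(); c=cam("wrist",s); print(s["eef_rot"].round(4)); go([.6451,.1838,.032])
im=snapshot("wrist"); cv2.imwrite("pics/wr18.png",im)
for p in rim(im,c,(205,215,345,390),.044+s["ee_pos"][2]-.0144,amin=300): print(p)
E
```

```text
[ 1.     -0.0016  0.0093 -0.0021]
t 22.75 pos [0.6457 0.1844 0.0364] open 0.366 F [-0.   0.7 -0.7]
delta mm [-0.7  0.6  4.4] spin -0.19 rows>= 0.1
(array([0.6447, 0.1545]), array([29.8, 40.9]))
(array([0.6445, 0.1845]), array([24.3, 24.6]))
(array([0.6432, 0.2112]), array([36.4, 49.1]))
```

View pics/wr18.png

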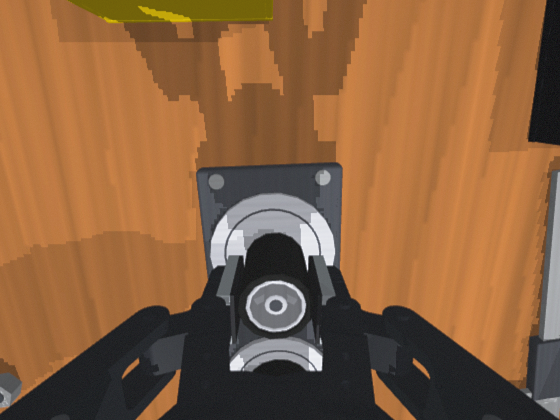

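Call:
move_arm --gripper '[-1, -1, -1, -1]' --pt "-0.0005 0.0005 0.002" --pt "-0.0005 0.0005 0.004" --pt "-0.0005 0.0005 0.006" --pt "-0.0005 0.0005 0.006" --spin '[0, 0, 0, 0]'

```text
t: 23.2
ee_pos: [0.6455, 0.1837, 0.0305]
eef_rot: [1.0, -0.002, 0.009, -0.002]
ft_force: [-0.7, -0.1, -0.3]
opening: 0.37
```

Call:
move_arm --gripper '[-1, -1, -1]' --pt "-0.0005 0 0.001" --pt "-0.0005 0 0.002" --pt "-0.0005 0 0.002" --spin '[0, 0, 0]'

```text
t: 23.5
ee_pos: [0.6456, 0.1837, 0.0303]
eef_rot: [1.0, -0.002, 0.01, -0.002]
ft_force: [-3.0, -1.7, 10.2]
opening: 0.362
```

Contact. I release and rise.

Call:
move_arm --gripper '[1, 1, 1, 1, 1, 1, 1, 1, 1, 1]' --pt "0 0 0" --pt "0 0 0" --pt "0 0 0" --pt "0 0 0" --pt "0 0 -0.03" --pt "0 0 -0.07" --pt "0 0 -0.11" --pt "0 0 -0.14" --pt "0 0 -0.14" --pt "0 0 -0.14" --spin '[0, 0, 0, 0, 0, 0, 0, 0, 0, 0]'

```text
t: 24.5
ee_pos: [0.6432, 0.1833, 0.171]
eef_rot: [1.0, -0.002, 0.011, -0.003]
ft_force: [0.2, 0.7, -0.7]
opening: 1.002
```

```bash
python3 - <<'E'
from h import *
go([.30,.45,.25])
s=readout.state(); c=cam("wrist",s); print(s["eef_rot"].round(4))
im=snapshot("wrist"); cv2.imwrite("pics/wr19.png",im)
for x,y,z in [(.644,.184,.060),(.647,.0918,.052),(.65,0,.056)]:
    u=proj(c,[x,y,z]).astype(int)
    print(u,rim(im,c,(u[0]-32,u[1]-27,u[0]+32,u[1]+32),z,amin=200))
E
```

```text
t 24.5 pos [0.6432 0.1833 0.171 ] open 1.002 F [ 0.2  0.7 -0.7]
delta mm [-342.4 -265.9  -85. ] spin -0.22 rows>= 8.8
[ 0.9999 -0.0019  0.0107 -0.0025]
[274 204] [(array([0.645 , 0.1838]), array([24.5, 24.9])), (array([0.6436, 0.1932]), array([54.8, 58.1]))]
[277 296] [(array([0.6474, 0.0922]), array([34.5, 34.8])), (array([0.6695, 0.1122]), array([11.9, 37.4])), (array([0.6258, 0.1066]), array([18.7, 35.2]))]
[280 377] [(array([0.6492, 0.012 ]), array([20.8, 41.1]))]
```

View pics/wr19.png

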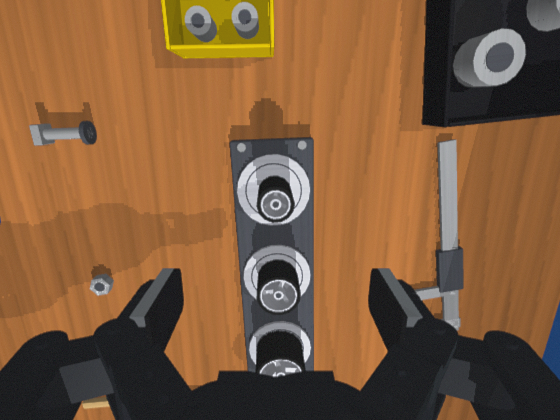

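Call:
move_arm --gripper '[1, 1, 1, 1, 1, 1, 1, 1, 1, 1]' --pt "-0.02 -0.015 -0.03" --pt "-0.05 -0.04 -0.05" --pt "-0.085 -0.066 -0.05" --pt "-0.12 -0.093 -0.05" --pt "-0.155 -0.12 -0.05" --pt "-0.19 -0.147 -0.05" --pt "-0.225 -0.175 -0.05" --pt "-0.26 -0.2 -0.05" --pt "-0.3 -0.23 -0.05" --pt "-0.33 -0.255 -0.05" --spin '[0, 0, 0, 0, 0, 0, 0, 0, 0, 0]'

```text
t: 25.55
ee_pos: [0.3086, 0.4395, 0.2125]
eef_rot: [1.0, -0.001, 0.008, -0.001]
ft_force: [0.8, 0.7, -0.3]
opening: 0.998
```

Call:
move_arm --gripper '[1, 1, 1, 1]' --pt "-0.02 -0.03 0" --pt "-0.04 -0.06 0" --pt "-0.04 -0.06 0" --pt "-0.04 -0.06 0" --spin '[0, 0, 0, 0]'

```text
t: 25.95
ee_pos: [0.2673, 0.4992, 0.21]
eef_rot: [1.0, 0.0, 0.007, 0.001]
ft_force: [0.8, 0.1, 0.4]
opening: 0.999
```

```bash
python3 - <<'E'
from h import *
im=snapshot("top"); cv2.imwrite("pics/top2.png",im); c=cam("top")
cv2.imwrite("pics/top2z.png",cv2.resize(im[110:250,170:430],None,fx=3,fy=3,interpolation=cv2.INTER_CUBIC))
cv2.imwrite("pics/side2.png",snapshot("side"))
D=[(.6437,.184),(.6468,.0918),(.6495,.0001),(.6528,-.0921)]
for (x,y),z in zip(D,(.06,.052,.056,.05)):
    u=proj(c,[x,y,z]).astype(int)
    # dark tyre + rim: aluminium rim top
    for b in blobs(im,(u[0]-13,u[1]-12,u[0]+14,u[1]+13),thr=100,amin=15): print(u,np.round(b[0],1),np.round(b[1],1),((ray(c,b[0],z)[:2]-[x,y])*1000).round(1))
E
```

```text
[198 140] [195.3 144.8] [14.8 20.1] [-10.   7.]
[198 140] [204.1 142.9] [17.9 22.3] [ -5.4 -14.6]
[235 140] [236.8 145.2] [25.6 27.1] [-12.7  -2.5]
[272 138] [262.4 143.5] [ 5.6 15.2] [-13.   25.6]
[272 138] [281.7 142.3] [ 8.7 16.6] [-10.4 -22.2]
[272 138] [272.8 138.6] [16.9 17.8] [-0.6 -0.2]
[309 137] [309.8 137.4] [20.6 22. ] [ 0.4 -0.3]
```

View pics/top2z.png

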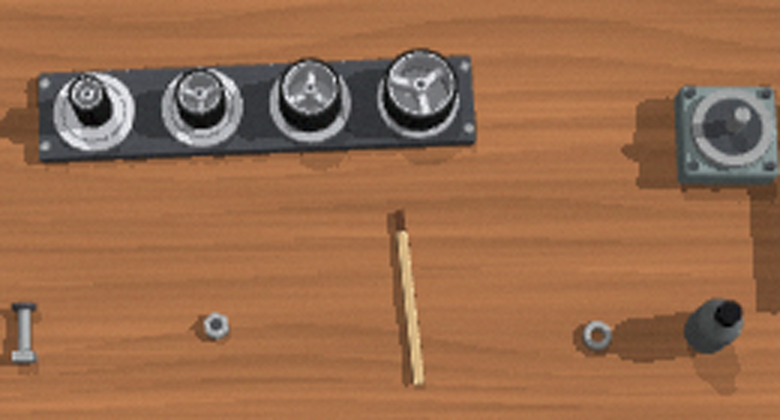

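View pics/side2.png

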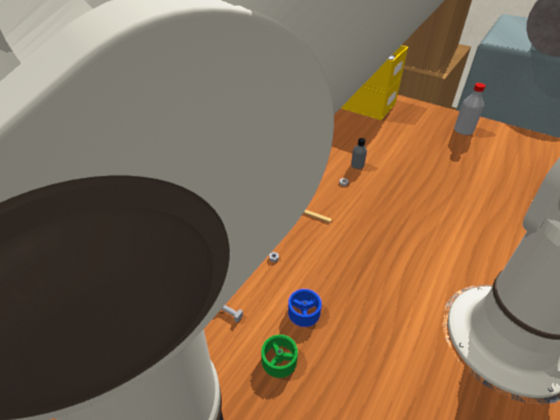

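The top view shows 32, 42, 52 and 62 on rests a to d, all flat. The bottle is standing and the decoys are untouched, so I hand the job in.

```bash
python3 - <<'E'
from h import *
c=cam("top"); print(proj(c,[.6437,.184,.06]),proj(c,[.6468,.0918,.052]), proj(c,[.4508,-.3198,.085]), readout.state()["qvel"].round(3))
print(bot.close_job())
E
```

```text
[198.23447    140.87529699] [235.84688161 140.37621185] [409.99642463 212.98703328] [ 0.013 -0.013  0.005 -0.001 -0.001 -0.001 -0.002]
the job is handed in; nothing more can be done
None
```

All four wheels are on the feed bar in order of diameter. The jig is at the robot's right (-y), so the 62 mm wheel is on rest d, the 52 mm on c, the 42 mm on b and the 32 mm on a. I handed the job in at about 26 s, with the gripper open and clear of everything.

- **Centring:** the wrist camera put every wheel within about 1 mm of its rest centre. The top camera agreed for c and d (under 1 mm).
- **Weaker checks:** my top-camera rim fit failed on a and b. There I only read the hubs by eye, about 1 px off (roughly 2 mm).
- **Flatness:** I judged that the wheels lie flat from the top and wrist pictures only. In the last side picture the arm blocked the bar.
- **Forces and tilt:** the highest force I read at the end of a move was 11 N. The tool drifted to about 1.2° of tilt by the last placings, with no visible effect on the wheels.
- **Other items:** the primer bottle still stands at its original spot in the last top and side pictures. The blue and green wheels were not touched.

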